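# Lock the tilt screw of a keyhole-surgery trainer

### The arm

A 7-joint arm with a two-finger parallel gripper is mounted at the origin on the work surface. World frame = base frame: x ahead of the robot, y to its left, z up, the work surface at z = 0. Lengths are in m, angles in rad, forces in N, time in s.
With the tool pointing down it reaches from about 0.4 to 0.85 m from the base axis. Payload 10.4 kg.
Tool frame: the origin (TCP) lies midway between the tips of the shut fingers; the grasp point (between the pads) lies 19 mm behind it; z points along the fingers, y is the line along which they close (so a half turn about z gives the same grasp; the last joint's range is limited). The gripper opens to 87 mm and grips with 3 to 60 N. Pads are 19 mm wide; open, the fingers measure 117 mm over their backs; the gripper's body (75 mm by 190 mm) begins 51 mm behind the grasp point.
Start: joints at [-1.28, 0.332, -0.065, 1.46, 0.022, 1.35, -0.088], TCP at [0.193, 0.595, 0.223] pointing down, gripper open.
Joint ranges: [-2.6, 2.6], [-0.5, 2.12], [-1.47, 1.34], [0.16, 2.42], [-1.27, 4.41], [0.06, 2.06], [-2.6, 2.6]. Speed limits (rad/s): [2.22, 2.22, 2.79, 2.79, 3.14, 3.14, 3.14].

### API

Orientations are given as a unit quaternion [x, y, z, w].
In Python, from bench import sensors, optics, env gives the robot as it stands. The module is installed in compiled form; this text tells all that it offers.
- The arm moves only by the shell command python3 -m pendant 'ROWS' [OPENING] [FORCE]. ROWS is JSON, a list of rows, each a list of 2 entries, a list of its own where there are three numbers: the shift along the world's x, y, z in m, then the turn, a rotation vector about the world's x, y, z in degrees. In form: [[[dx, dy, dz], [wx, wy, wz]], ...]. A call has 1 to 5 rows; each row shifts and turns the commanded pose from where the row before left it; what a row does not reach is not made up. A row lasts 1/12 s, in which the tool goes at most 41.7 mm and 7.16 degrees, less where a joint would pass 70% of its speed; a pose out of reach is approached as far as the arm can. A call with a gripper value outside its range is refused whole. OPENING is the finger opening in m, from 0 to 0.087, set as the call begins (- or left out, the last holds). The fingers move at their own pace and stop on an object; FORCE is the grip in N (left out, the last holds). Time passes only in rows, so rows that do not move let the fingers close. It gives the time, the measured TCP pose, the force and the opening at its end, in the units of the state.
- sensors.observe(): the state, without advancing time (a new reading comes with each control period).
- optics.capture(name): name is "scene" or "top" or "wrist"; returns a dict with "frame" (400x640x3 uint8, blue, green, red), "z_map" (400x640 float32, m along the optical axis (not along the pixel's ray), 0 where there is no reading), "K" (3x3 intrinsics, pixels), "k1" (the pictures are not rectified: a ray, as slopes to the right and down, at radius r is drawn at 1 + k1 r^2 times it, then the intrinsics apply), "pose" (4x4, takes a point from camera to world coordinates); the wrist camera has in their place "T_tool_cam" (4x4, takes a point from camera to tool coordinates, whose origin is the TCP and whose axes are the flange's). Camera axes: x right, y up, looking along -z (the intrinsics and any distortion apply to the point x, -y, -z); pixel columns grow to the right and rows downward; lengths in m; the calibration is good to about 2 mm. A picture is of the moment at which its call begins: read the wrist's pose just before it.
- env.close_job(): hands the job in, once; it reports no verdict.
The state is a dict: "time_s": time; "qpos": joint angles; "joint_vel": joint speeds; "joint_torque": joint torques, N m; "eef_pos": TCP position; "orientation": TCP orientation; "wrist_force": force on the tool from outside, world axes, zero at the start; "moment": the same for the moment, N m; "finger_gap": finger opening in m.
Only numpy, scipy, OpenCV 4.12 (cv2) and the standard library are available. Lean on these libraries where they do the work, as an engineer would, in place of code of your own. Each camera call takes 0.05 s, during which the arm holds its last target. There are 200 camera calls.

### The job

Lock the tilt screw of the trainer base without changing its setting: first drop the red holding key fully down over the brass square screw head, with its tail between the two steel posts, so that the screw cannot turn; then swing the blue-knobbed jam-nut lever clockwise (seen from above) until the nut bears and is firmly tight, about 13 N of push at the knob and never as much as 20 N. Finally lift the key off, lay it flat on the table clear of the trainer base, and let go, leaving the lever where it is and everything else on the bench undisturbed.

Things in the scene. Friction and masses are not known exactly. Their poses are not given: they have to be found in the camera images.
- stand: Fixed trainer base; place and yaw vary. MDF board 360 x 200 x 12 mm, from 100 mm behind (-x) to 260 mm ahead of the origin, which is at table level under the vertical screw axis; z up; x points from the screw to the two steel posts and on to a 60 mm high block with rubber ports, beginning 130 mm from the axis. A 60 mm square aluminium pad (top at 22 mm) lies under the nut.
- screw_head (a point): On the screw axis at the top of the brass square head, 84 mm above the table. The head is 20 mm square, 24 mm tall, its flats along the stand's x and y (within 2 degrees at the start); on it a square taper from 20 down to 12 mm wide, 6 mm tall, leads the socket on.
- screw (a joint): Turn of the adjusting screw from its setting, rad, clockwise from above positive; starts within 0.03 of 0, must stay within 0.35. It turns with only 0.25 Nm, so once the nut bears it is dragged round unless held. In the fitted key it has up to 0.2 rad of play.
- key: Red steel holding key, 0.2 kg, loose, standing socket down on the table left or right of the base. Origin on the socket axis at the underside, z up, x along the tail. Socket 22 mm square, 24 mm deep, in a collar 36 mm square, 30 mm tall; tail 12 x 12 mm, flush with the underside, to 110 mm from the axis. Fully fitted, its origin is 66 mm above the table on the screw axis, x along the stand's x.
- key_grip (a point): Middle of the key's yellow grip bar, 10 mm along the key's x and 46 mm above its underside. The bar is 14 mm wide (y), 56 mm long (x), from 30 to 64 mm above the underside; grip it across from above.
- nut (a point): On the screw axis, 44 mm above the table, at the jam nut's hub (38 mm wide). Swung clockwise, lever and nut run freely (1.5 N at the knob) for 35 to 70 degrees until the nut bears, 159 to 194 degrees counter-clockwise from the stand's x; where cannot be seen. Then the knob takes 3 N while the screw takes up its play in the key, next 6 N, and 1.4 N more per mm.
- key_tail (a point): Point on the underside of the key's tail, 95 mm from the socket axis.
- tail_slot (a point): Middle of the gap between the two steel posts, 95 mm from the screw axis along the stand's +x, 65.5 mm above the table at the top of the small anvil under the tail. Posts 12 mm thick, round-topped at 93 mm above the table, 16 mm apart (the tail has 2 mm each side).
- lever_knob (a point): Centre of the top of the lever's blue knob, an upright revolving round grip 16 mm thick, 49 to 115 mm above the table, 85 mm from the screw axis. The lever's arm lies 38 to 48 mm above the table. At the start, seen from the screw, it lies 195 to 263 degrees counter-clockwise (from above) from the stand's x, on the side away from the posts.
- preload (a joint): Wind-up of the nut after it bears, rad, 0 until then: 0.056 at 13 N at the knob, 0.12 (overtight) at 20 N. Released, it springs back to at most 0.05 and stays there. The fitted key then binds a little on the head: grip it firmly and lift it straight and slowly.
- screwdriver: Bystander: loose screwdriver 170 mm long, on the opposite side of the trainer base from the key. Origin at the middle of its underside.
- grommet_a: Bystander: loose black rubber ring, 42 mm across, 10 mm tall, on the MDF board at the stand's +y side. Origin under its centre.
- grommet_b: Bystander: the same on the stand's -y side.
- jar: Bystander: jar with blue cap, 64 mm across, 85 mm tall. Origin under its centre.
- dish: Bystander: steel bowl 120 mm across, 35 mm tall. Origin under its centre.
- can: Bystander: green can 54 mm across, 120 mm tall. Origin under its centre.
Mind the look-alikes: they are no part of the job. What is meant by the key is not turquoise, and is the smaller of those in its own colour.

How it is judged:
By the outcome, as a careful person would: the job done as asked, in the order asked, and still so for the second after the job is handed in, with the robot touching nothing.
It also fails if it takes over 72 s, if anything falls off the work surface, if the arm or the gripper's body presses on something with over 40 N, if the wrist force passes 120 N, or if a joint passes its speed limit or range.

## Working session

There is one attempt and no reset: what is moved stays moved. The work goes in short steps, Python scripts to look and compute and a shell command to move; the robot and the scene stay as the last step left them, time stands still between calls to the robot, and variables do not carry over. Pictures are saved under pics/ and viewed, on a budget of 10 in all, crops included, one or two more only if the job needs it, and the job is handed in when it is done.

```bash
mkdir -p pics; cat > h.py <<'E'
import numpy as np, cv2
from bench import sensors, optics
from scipy.spatial.transform import Rotation as R
def cap(name):
    s=sensors.observe(); c=optics.capture(name)
    if 'pose' not in c:
        T=np.eye(4); T[:3,:3]=R.from_quat(s['orientation']).as_matrix(); T[:3,3]=s['eef_pos']
        c['pose']=T@c['T_tool_cam']
    np.save(f'pics/{name}.npy',c,allow_pickle=True); return c
def load(name): return np.load(f'pics/{name}.npy',allow_pickle=True).item()
def ray(c,u,v):
    K=c['K']; d=np.array([(u-K[0,2])/K[0,0],(v-K[1,2])/K[1,1]]); s=d.copy()
    for _ in range(20): s=d/(1+c['k1']*(s@s))
    return s
def atz(c,u,v,z):
    s=ray(c,u,v); P=np.array(c['pose']); d=P[:3,:3]@[s[0],-s[1],-1]
    return P[:3,3]+d*(z-P[2,3])/d[2]
def dep(c,u,v):
    s=ray(c,u,v); P=np.array(c['pose']); m=c['z_map'][int(v),int(u)]
    return P[:3,:3]@(np.array([s[0],-s[1],-1])*m)+P[:3,3]
def proj(c,p):
    P=np.array(c['pose']); q=P[:3,:3].T@(np.array(p)-P[:3,3]); s=np.array([q[0],-q[1]])/-q[2]
    s=s*(1+c['k1']*(s@s)); return c['K'][0,0]*s[0]+c['K'][0,2],c['K'][1,1]*s[1]+c['K'][1,2]
E
python3 - <<'E'
from h import *
a=cap('scene');b=cap('top')
cv2.imwrite('pics/a.png',a['frame']);cv2.imwrite('pics/b.png',b['frame'])
print(sensors.observe()); print(b['pose'],a['pose'],b['K'])
E
```

```text
{'time_s': 0.1, 'qpos': array([-1.27961743,  0.33279032, -0.06464312,  1.46084089,  0.02160748,
        1.34989539, -0.08850723]), 'joint_vel': array([-0.00049521, -0.00093357,  0.00052832, -0.00200518, -0.00025167,
       -0.00135922, -0.00060138]), 'joint_torque': array([ 1.45573904e-03, -6.24544930e+01,  2.45510519e-02, -3.90716207e+01,
       -6.13991381e-02,  3.65198334e-02,  8.53616075e-05]), 'eef_pos': array([0.19284355, 0.59415152, 0.22185267]), 'orientation': array([ 1.56266584e-01,  9.87714721e-01, -6.16893363e-04, -5.63490250e-05]), 'wrist_force': array([ 0.42540458, -0.07092519,  0.00815886]), 'moment': array([ 0.03567103, -0.0028086 , -0.00887314]), 'finger_gap': 0.08659581586456175}
[[-0.00564278  0.98414132 -0.17729642  0.30703761]
 [-0.99973382 -0.00158558  0.02301705 -0.05468124]
 [ 0.02237091  0.17737911  0.9838883   1.24979963]
 [ 0.          0.          0.          1.        ]] [[-0.54471016 -0.48608159  0.68338535  1.10914201]
 [ 0.83854812 -0.30470614  0.45165387  0.33495082]
 [-0.01130892  0.81907195  0.57357933  0.59389726]
 [ 0.          0.          0.          1.        ]] [[511.33383891   0.         317.58754569]
 [  0.         511.33383891 194.00628222]
 [  0.           0.           1.        ]]
```

View pics/b.png

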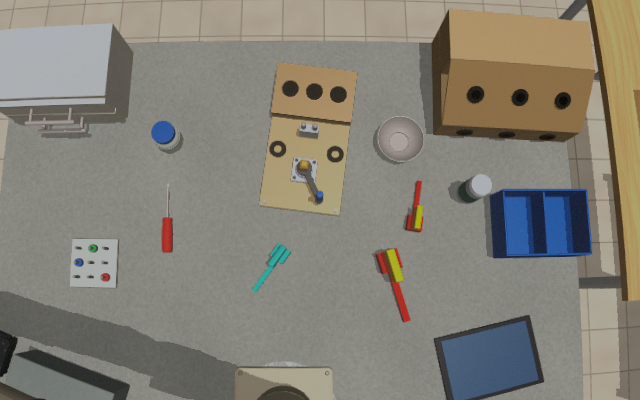

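View pics/a.png

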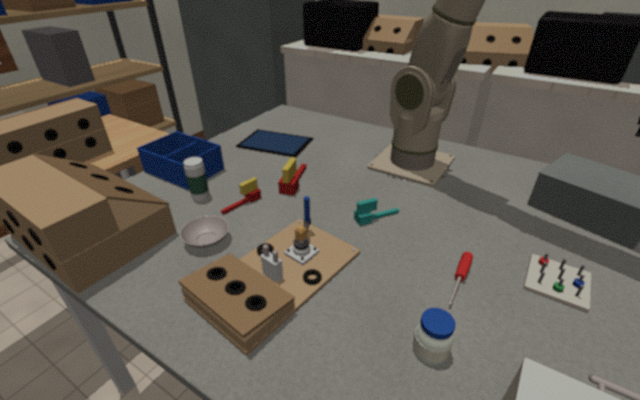

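The top view shows these candidates for the key: small red/yellow at (417,207), large red/yellow at (396,282), and turquoise at (271,267). The small red one fits, since it is not turquoise and is the smaller of the reds. I'll confirm it in a crop.

```bash
python3 - <<'E'
from h import *
b=load('top'); f=b['frame']
cv2.imwrite('pics/c.png',cv2.resize(f[110:240,250:440],None,fx=4,fy=4,interpolation=cv2.INTER_CUBIC))
for n,u,v in [('small red top',418,212),('large red top',394,262),('screw',303,165),('knob',319,197),('dish',400,140),('can',481,185)]: print(n,dep(b,u,v).round(4))
# yellow/red mask of small key
hsv=cv2.cvtColor(f,cv2.COLOR_BGR2HSV)
for n,lo,hi in [('yel',(22,120,100),(35,255,255)),('red',(0,150,60),(8,255,255))]:
    m=cv2.inRange(hsv,lo,hi); m[:,:405]=0;m[:,435:]=0;m[240:]=0;m[:170]=0
    ys,xs=np.nonzero(m); r=cv2.minAreaRect(np.c_[xs,ys].astype(np.float32)); print(n,len(xs),r,cv2.boxPoints(r).round(1).tolist())
E
```

```text
small red top [ 0.4766 -0.3191  0.0673]
large red top [ 0.3591 -0.2556  0.0838]
screw [ 0.5845 -0.0482  0.0909]
knob [ 0.5045 -0.0844  0.1159]
dish [ 0.6713 -0.2949  0.003 ]
can [ 0.5305 -0.4569  0.123 ]
yel 143 ((418.2499694824219, 216.74998474121094), (6.081118583679199, 23.4759464263916), 8.130102157592773) [[413.6000061035156, 227.89999389648438], [416.8999938964844, 204.6999969482422], [422.8999938964844, 205.60000610351562], [419.6000061035156, 228.8000030517578]]
red 234 ((414.5, 206.0), (50.0, 15.0), 90.0) [[407.0, 181.0], [422.0, 181.0], [422.0, 231.0], [407.0, 231.0]]
```

View pics/c.png

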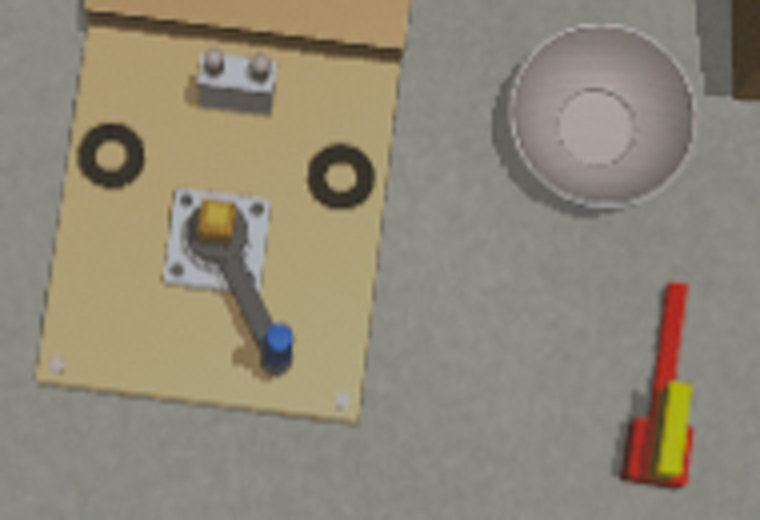

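The crop confirms it: the small red key's bar is about 54 mm long, which matches 56. Its collar is at crop (655,455), with the tail running up to (676,285). The brass head is at crop (216,222), the posts at (213,62) and (260,67), and the knob at (278,335).

```bash
python3 - <<'E'
from h import *
b=load('top'); g=lambda x,y,z: atz(b,x/4+250-.4,y/4+110-.4,z)
ang=lambda p,q: np.degrees(np.arctan2(*(q-p)[1::-1]))
y0=atz(b,416.7,228.3,.064);y1=atz(b,419.9,205.2,.064)
print('bar',y0,y1,(y0+y1)/2,ang(y0,y1),np.linalg.norm(y1-y0))
t=g(676,285,.012);print('tailtip',t)
h=g(217,221,.09);p1=g(213,62,.093);p2=g(260,67,.093);print('head',h,'posts',p1,p2,(p1+p2)/2,ang(h,(p1+p2)/2),np.linalg.norm((p1+p2)[:2]/2-h[:2]))
c1=g(38,382,.012);c2=g(357,422,.012);print('corners',c1,c2,ang(c1,c2)+90,np.linalg.norm(c1-c2))
k=g(278,335,.115);print('knob',k,ang(h,k),np.linalg.norm((k-h)[:2]))
E
```

```text
bar [ 0.43833282 -0.31527881  0.064     ] [ 0.4933416  -0.32507548  0.064     ] [ 0.46583721 -0.32017714  0.064     ] -10.098093758186046 0.0558743234510434
tailtip [ 0.56307244 -0.33619487  0.012     ]
head [ 0.58508912 -0.05019739  0.09      ] posts [ 0.68090881 -0.04786141  0.093     ] [ 0.6778425  -0.07560297  0.093     ] [ 0.67937566 -0.06173219  0.093     ] -6.9747736384933585 0.09498948690715861
corners [0.50271065 0.05980559 0.012     ] [ 0.477585   -0.13535761  0.012     ] -7.33600613729628 0.19677391317480317
knob [ 0.51302734 -0.08465064  0.115     ] -154.44720340759778 0.07987444457341734
```

```bash
A='pendant'; 
python3 -m pendant '[[[0.018,-0.035,0.008],[0,0,0]],[[0.018,-0.035,0.008],[0,0,0]],[[0.018,-0.035,0.008],[0,0,0]],[[0.018,-0.035,0.008],[0,0,0]],[[0.018,-0.035,0.008],[0,0,0]]]'
python3 -m pendant '[[[0.018,-0.035,0.008],[0,0,0]],[[0.018,-0.035,0.008],[0,0,0]],[[0.018,-0.035,0.008],[0,0,0]],[[0.018,-0.035,0.008],[0,0,0]],[[0.018,-0.035,0.008],[0,0,0]]]'
python3 -m pendant '[[[0.018,-0.035,0.008],[0,0,0]],[[0.018,-0.035,0.008],[0,0,0]],[[0.018,-0.035,0.008],[0,0,0]],[[0.018,-0.035,0.008],[0,0,0]],[[0,-0.038,-0.002],[0,0,1]]]'
```

```text
time_s: 0.52
eef_pos: [0.2834, 0.4175, 0.2625]
orientation: [0.156, 0.988, -0.0, -0.0]
wrist_force: [-0.4, -0.1, -0.4]
finger_gap: 0.0871
time_s: 0.93
eef_pos: [0.3732, 0.2425, 0.3028]
orientation: [0.156, 0.988, 0.0, -0.0]
wrist_force: [0.4, 0.2, 0.7]
finger_gap: 0.0868
time_s: 1.35
eef_pos: [0.4469, 0.0648, 0.3337]
orientation: [0.148, 0.989, 0.0, 0.001]
wrist_force: [0.1, -0.7, -0.1]
finger_gap: 0.0873
```

```bash

python3 -m pendant '[[[0.002,-0.0385,-0.006],[0,0,0.7]],[[0.002,-0.0385,-0.006],[0,0,0.7]],[[0.002,-0.0385,-0.006],[0,0,0.7]],[[0.002,-0.0385,-0.006],[0,0,0.7]],[[0.002,-0.0385,-0.006],[0,0,0.7]]]'
python3 -m pendant '[[[0.002,-0.0385,-0.006],[0,0,0.7]],[[0.002,-0.0385,-0.006],[0,0,0.7]],[[0.002,-0.0385,-0.006],[0,0,0.7]],[[0.002,-0.0385,-0.006],[0,0,0.7]],[[0.002,-0.0385,-0.006],[0,0,0.7]]]'
python3 - <<'E'
from h import *
c=cap('wrist'); cv2.imwrite('pics/d.png',c['frame']); print(sensors.observe()['qpos'],c['T_tool_cam'].round(3))
for p in [(.466,-.320,.064),(.560,-.337,.012)]: print(proj(c,p))
E
```

```text
time_s: 1.77
eef_pos: [0.4544, -0.1279, 0.3023]
orientation: [0.117, 0.993, 0.0, 0.0]
wrist_force: [0.5, 0.9, -0.6]
finger_gap: 0.0867
time_s: 2.18
eef_pos: [0.4649, -0.32, 0.2724]
orientation: [0.086, 0.996, 0.0, 0.0]
wrist_force: [0.5, 1.9, 1.7]
finger_gap: 0.0871
[-0.28195389  0.25099916  0.97974279  1.58759604 -0.20440176  1.41603171
  2.10799644] [[ 0.002  0.969  0.249  0.067]
 [ 1.    -0.002  0.    -0.001]
 [ 0.001  0.249 -0.969 -0.163]
 [ 0.     0.     0.     1.   ]]
(np.float64(317.71960531667645), np.float64(184.4674523941154))
(np.float64(317.08657195791295), np.float64(236.48594011949493))
```

View pics/d.png

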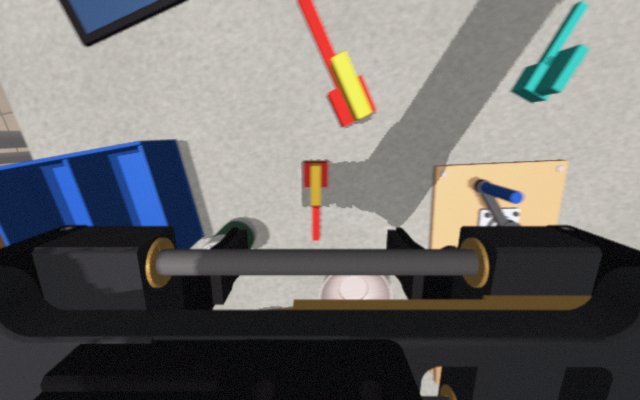

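The view shows the bar at (316,185) against a predicted (318,184), and the tail tip at (316,240), so the alignment is good. I'm descending so the tips stay above the collar top (30 mm).

```bash

python3 -m pendant '[[[0,0,-0.038],[0,0,0]],[[0.001,0,-0.038],[0,0,0]],[[0,0,-0.038],[0,0,0]],[[0,0,-0.038],[0,0,0]],[[0,0,-0.038],[0,0,0]]]' 0.05
python3 -m pendant '[[[0,0,-0.030],[0,0,0]],[[0,0,-0.017],[0,0,0]],[[0,0,0],[0,0,0]]]'
python3 -m pendant '[[[0,0,0],[0,0,0]],[[0,0,0],[0,0,0]],[[0,0,0],[0,0,0]],[[0,0,0],[0,0,0]],[[0,0,0],[0,0,0]]]' 0.0 50
python3 -m pendant '[[[0,0,0.01],[0,0,0]],[[0,0,0.03],[0,0,0]],[[0,0,0.04],[0,0,0]],[[0,0,0.04],[0,0,0]],[[0,0,0.04],[0,0,0]]]'
```

```text
time_s: 2.65
eef_pos: [0.4655, -0.3182, 0.0806]
orientation: [0.087, 0.996, 0.0, -0.0]
wrist_force: [0.5, -0.3, 0.2]
finger_gap: 0.0616
time_s: 2.9
eef_pos: [0.4635, -0.3169, 0.0317]
orientation: [0.087, 0.996, 0.001, -0.003]
wrist_force: [-1.6, 0.1, -0.2]
finger_gap: 0.0509
time_s: 3.32
eef_pos: [0.4666, -0.3187, 0.0366]
orientation: [0.087, 0.996, -0.0, 0.001]
wrist_force: [0.8, 0.8, 0.2]
finger_gap: 0.0247
time_s: 3.73
eef_pos: [0.465, -0.3186, 0.1979]
orientation: [0.087, 0.996, 0.0, -0.0]
wrist_force: [0.7, 0.1, -2.7]
finger_gap: 0.0126
```

```bash

python3 -m pendant '[[[0,0,0],[0,0,0]],[[0,0,0],[0,0,0]]]'
python3 - <<'E'
from h import *
c=cap('wrist'); s=sensors.observe(); print(s['eef_pos'],s['finger_gap'],s['wrist_force'])
f=c['frame']; cv2.imwrite('pics/e.png',cv2.resize(f[150:400,160:480],None,fx=2.5,fy=2.4))
p=np.array(s['eef_pos']); Rm=R.from_quat(s['orientation']).as_matrix()
# expected: key origin in the tool frame, grip at tcp z ~ 0.035 above underside
k=lambda d:p+Rm@np.array(d)
print(Rm.round(3)); 
for d in [(0.0,0,-.029),(-.1,0,.035-.012),(-.028,0,-.029),(.028,0,-.029)]: print(d,proj(c,k(d)))
E
```

```text
time_s: 3.9
eef_pos: [0.4667, -0.3191, 0.1981]
orientation: [0.087, 0.996, -0.0, 0.002]
wrist_force: [0.4, -0.1, -3.8]
finger_gap: 0.0125
[ 0.46597453 -0.31830118  0.19611685] 0.01222426540861125 [-0.88483964  0.79290427 -3.26351574]
[[-0.985  0.173  0.001]
 [ 0.173  0.985  0.001]
 [-0.001  0.001 -1.   ]]
(0.0, 0, -0.029) (np.float64(319.8278672672758), np.float64(261.182958208502))
(-0.1, 0, 0.023000000000000003) (np.float64(318.6888977519631), np.float64(345.54461250249113))
(-0.028, 0, -0.029) (np.float64(319.61538757278475), np.float64(307.0038869768581))
(0.028, 0, -0.029) (np.float64(320.0621431714938), np.float64(210.8115249077451))
```

View pics/e.png

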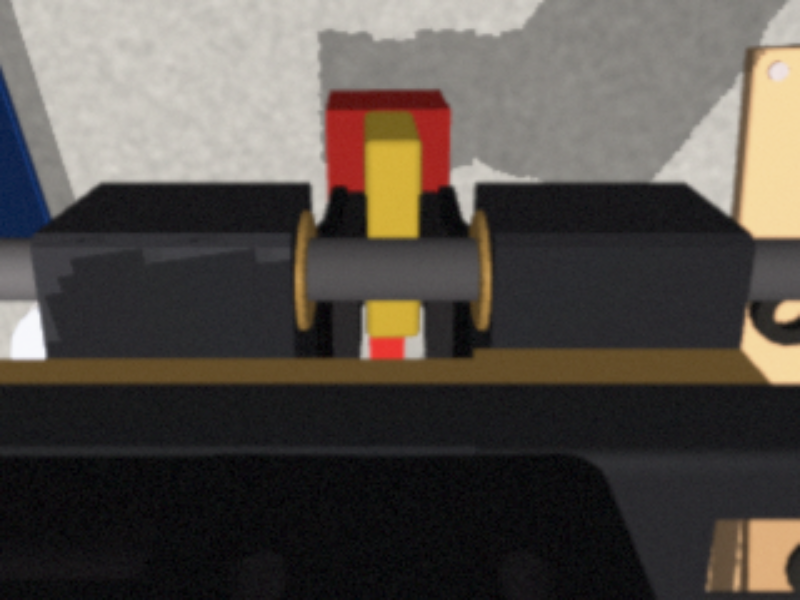

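```bash
python3 - <<'E'
from h import *
c=load('wrist'); c2=dict(c); c2['pose']=c['T_tool_cam']
for u,v in [(316.5,210),(317,220),(317,235),(317,240),(317,280),(317,286),(316,202),(298,205),(335,205),(298,215),(335,215)]: print(u,v,dep(c2,u,v).round(4))
for z in (-.029,-.02,-.015,-.01): print(z,[atz(c2,317,v,z)[0].round(4) for v in (206.7,289)])
E
```

```text
316.5 210 [ 0.0227 -0.0012 -0.0039]
317 220 [ 0.0163 -0.0009 -0.0035]
317 235 [ 0.0071 -0.0009 -0.0045]
317 240 [ 0.0036 -0.0009 -0.0039]
317 280 [-0.0242 -0.0008 -0.0029]
317 286 [-0.0281 -0.0008 -0.0036]
316 202 [ 0.0241 -0.0015  0.0101]
298 205 [ 0.0171 -0.0145  0.0292]
335 205 [0.0166 0.0122 0.0313]
298 215 [ 0.0095 -0.0146  0.0296]
335 215 [0.0089 0.0123 0.0316]
-0.029 [np.float64(0.0315), np.float64(-0.0147)]
-0.02 [np.float64(0.0291), np.float64(-0.0202)]
-0.015 [np.float64(0.0277), np.float64(-0.0232)]
-0.01 [np.float64(0.0264), np.float64(-0.0263)]
```

The depth map shows the bar top at tool z = -4 mm: the fingers closed during the lift and hold only its tip. I'm setting it down to re-grip deeper.

```bash

python3 -m pendant '[[[0,0,-0.035],[0,0,0]],[[0,0,-0.035],[0,0,0]],[[0,0,-0.035],[0,0,0]],[[0,0,-0.02],[0,0,0]],[[0,0,-0.006],[0,0,0]]]'
python3 -m pendant '[[[0,0,-0.004],[0,0,0]],[[0,0,-0.002],[0,0,0]],[[0,0,0],[0,0,0]]]'
python3 -m pendant '[[[0,0,0],[0,0,0]],[[0,0,0],[0,0,0]],[[0,0,0],[0,0,0]]]' 0.03 
python3 -m pendant '[[[0,0,-0.010],[0,0,0]],[[0,0,-0.012],[0,0,0]],[[0,0,-0.002],[0,0,0]],[[0,0,0],[0,0,0]],[[0,0,0],[0,0,0]]]'
python3 -m pendant '[[[0,0,0],[0,0,0]],[[0,0,0],[0,0,0]],[[0,0,0],[0,0,0]],[[0,0,0],[0,0,0]],[[0,0,0],[0,0,0]]]' 0.0 50
python3 -m pendant '[[[0,0,0],[0,0,0]],[[0,0,0],[0,0,0]]]'
```

```text
time_s: 4.37
eef_pos: [0.4622, -0.3178, 0.0607]
orientation: [0.087, 0.996, 0.001, -0.004]
wrist_force: [-18.1, 2.0, 30.4]
finger_gap: 0.0124
time_s: 4.62
eef_pos: [0.4622, -0.319, 0.0603]
orientation: [0.089, 0.996, 0.002, -0.003]
wrist_force: [-24.1, 11.0, 40.5]
finger_gap: 0.0124
time_s: 4.87
eef_pos: [0.4657, -0.3184, 0.0585]
orientation: [0.087, 0.996, 0.0, -0.0]
wrist_force: [0.2, -0.3, -0.5]
finger_gap: 0.0246
time_s: 5.28
eef_pos: [0.4655, -0.3185, 0.0341]
orientation: [0.087, 0.996, 0.0, -0.001]
wrist_force: [-0.5, 0.0, 0.8]
finger_gap: 0.0299
time_s: 5.7
eef_pos: [0.466, -0.3186, 0.0348]
orientation: [0.087, 0.996, -0.0, 0.0]
wrist_force: [0.6, -0.7, 0.0]
finger_gap: 0.0136
time_s: 5.87
eef_pos: [0.466, -0.3186, 0.0348]
orientation: [0.087, 0.996, -0.0, 0.0]
wrist_force: [0.1, -0.2, 1.4]
finger_gap: 0.0139
```

```bash

python3 -m pendant '[[[0,0,0.01],[0,0,0]],[[0,0,0.03],[0,0,0]],[[0,0,0.04],[0,0,0]],[[0,0,0.04],[0,0,0]],[[0,0,0.04],[0,0,0]]]'
python3 -m pendant '[[[0,0,0.02],[0,0,0]],[[0,0,0.0],[0,0,0]],[[0,0,0.0],[0,0,0]]]'
python3 - <<'E'
from h import *
c=cap('wrist'); c2=dict(c); c2['pose']=c['T_tool_cam']; s=sensors.observe(); print(s['eef_pos'],s['finger_gap'],s['wrist_force'])
z=[];pts=[]
hsv=cv2.cvtColor(c['frame'],cv2.COLOR_BGR2HSV)
m=cv2.inRange(hsv,(20,120,80),(35,255,255)); red=cv2.inRange(hsv,(0,150,50),(8,255,255))
def P(mask,sel):
    ys,xs=np.nonzero(mask); q=np.array([dep(c2,u,v) for u,v in zip(xs,ys)]); return q[sel(q)]
y=P(m,lambda q:(abs(q[:,0])<.06)&(abs(q[:,1])<.03)&(q[:,2]<-.015)&(q[:,2]>-.05)); print('bartop',len(y),np.median(y,0),y.min(0),y.max(0))
# centre line slope
for a in np.arange(-.04,.04,.008):
    t=y[(y[:,0]>a)&(y[:,0]<a+.008)]
    if len(t): print(round(a+.004,3),len(t),t[:,1].min().round(4),t[:,1].max().round(4),t[:,2].mean().round(4))
r=P(red,lambda q:(abs(q[:,0])<.08)&(abs(q[:,1])<.03)&(abs(q[:,2])<.05)); print('red',len(r),r.min(0),r.max(0))
for n,zz in (('collartop',(-.002,.012)),):
    t=r[(r[:,2]>zz[0])&(r[:,2]<zz[1])]; print(n,len(t),t.min(0),t.max(0))
E
```

```text
time_s: 6.28
eef_pos: [0.465, -0.3184, 0.1966]
orientation: [0.087, 0.996, 0.0, -0.001]
wrist_force: [1.6, -0.6, -2.2]
finger_gap: 0.0134
time_s: 6.53
eef_pos: [0.4661, -0.3185, 0.2154]
orientation: [0.087, 0.996, 0.0, 0.001]
wrist_force: [-0.1, -0.5, -2.8]
finger_gap: 0.0137
[ 0.46557462 -0.31797617  0.21401693] 0.01375079977392667 [ 0.35708471  0.53760603 -2.7189352 ]
bartop 1711 [ 0.01436294 -0.00090626 -0.02955984] [-0.02044558 -0.00794229 -0.03704827] [ 0.02854768  0.00605541 -0.01514511]
-0.02 168 -0.0074 0.0057 -0.0295
-0.012 332 -0.0079 0.0057 -0.0296
-0.004 108 -0.0078 0.0057 -0.0299
0.004 1 0.006 0.006 -0.0258
0.012 324 -0.0077 0.0061 -0.0296
0.02 393 -0.0076 0.0058 -0.0297
0.028 385 -0.0075 0.0057 -0.0263
red 1382 [ 0.00519944 -0.01866754 -0.02709886] [0.02859583 0.01675246 0.02932194]
collartop 1080 [ 0.00519944 -0.01866754 -0.00194099] [0.02859583 0.01675246 0.01199158]
```

Grip is now good: the underside is 34.4 mm below the TCP and the key axis is at tool x ≈ +10.4 mm, with no skew. Next I'll get a close view of the head and posts.

```bash

python3 -m pendant '[[[0.033,0.021,0.006],[0,0,0.4]],[[0.033,0.021,0.006],[0,0,0.4]],[[0.033,0.021,0.006],[0,0,0.4]],[[0.034,0.021,0.006],[0,0,0.4]],[[0.034,0.021,0.006],[0,0,0.4]]]'
python3 -m pendant '[[[0.033,0.021,0.006],[0,0,0.4]],[[0.033,0.022,0.006],[0,0,0.4]],[[0,0,0],[0,0,0]],[[0,0,0],[0,0,0]]]'
python3 - <<'E'
from h import *
c=cap('wrist'); s=sensors.observe(); print(s['eef_pos'],s['qpos'].round(2))
for p in [(.585,-.050,.09),(.6794,-.0617,.093)]: print(proj(c,p))
cv2.imwrite('pics/f.png',cv2.resize(c['frame'][20:270,300:620],None,fx=2.5,fy=2.4,interpolation=cv2.INTER_CUBIC))
E
```

```text
time_s: 7.0
eef_pos: [0.6335, -0.2117, 0.2423]
orientation: [0.069, 0.998, 0.001, -0.002]
wrist_force: [1.2, -0.2, -2.5]
finger_gap: 0.0138
time_s: 7.33
eef_pos: [0.6999, -0.1678, 0.2528]
orientation: [0.061, 0.998, 0.0, -0.002]
wrist_force: [0.4, -0.6, -3.1]
finger_gap: 0.0136
[ 0.69858578 -0.17000068  0.25352973] [-0.29  0.65  0.82  1.14 -0.45  1.53  1.88]
(np.float64(412.86823506715643), np.float64(75.49353926699214))
(np.float64(406.4461683012297), np.float64(163.83700760354395))
```

View pics/f.png

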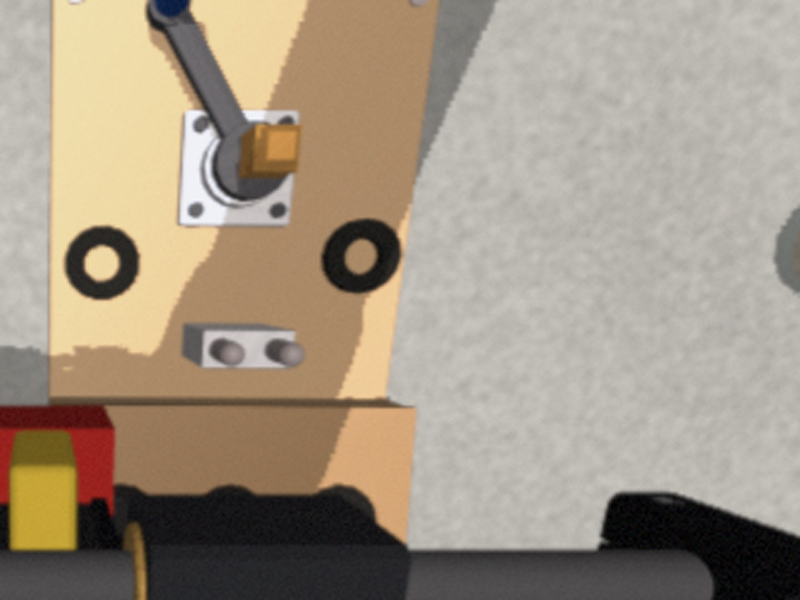

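Crop f shows the head's top face at (283,146), giving full-frame (413.2,80.8), and the post tops at (234,352) and (293,353), giving (393.6,166.7) and (417.2,167.1).

```bash
cat > m.py <<'E'
from h import *
def rel(c,pts,s,off=(0,.0009)):
    c2=dict(c); c2['pose']=c['T_tool_cam']; Rm=R.from_quat(s['orientation']).as_matrix()
    for n,u,v,z in pts:
        q=atz(c2,u,v,s['eef_pos'][2]-z); d=dep(c2,u,v)
        q[:2]+=off; print(n,'tool',q.round(4),'depth-tool',d.round(4),'world',(s['eef_pos']+Rm@q).round(4))
E
python3 - <<'E'
from m import *
c=load('wrist'); s=sensors.observe()
print(s['eef_pos'],s['orientation'],c['K'][0,0])
rel(c,[('head',413.2,80.8,.09),('p1',393.6,166.7,.093),('p2',417.2,167.1,.093)],s)
E
```

```text
[ 0.69858578 -0.17000068  0.25352973] [ 6.22825097e-02  9.98056072e-01 -1.59815278e-04 -2.22294197e-03] 276.7412104349878
head tool [0.1223 0.1048 0.1635] depth-tool [ 0.0674 -0.0011 -0.1627] world [ 0.5895 -0.0508  0.0905]
p1 tool [0.0291 0.0893 0.1605] depth-tool [0.0291 0.0883 0.1602] world [ 0.6801 -0.0778  0.0931]
p2 tool [0.0287 0.1168 0.1605] depth-tool [0.0288 0.1155 0.1594] world [ 0.6839 -0.0506  0.0931]
```

```bash

python3 -m pendant '[[[-0.032,0.004,0],[0,0,0]],[[-0.032,0.004,0],[0,0,0]],[[-0.030,0.004,0],[0,0,0]],[[0,0,0],[0,0,0]],[[0,0,0],[0,0,0]]]'
python3 - <<'E'
from m import *
s=sensors.observe(); c=cap('wrist'); print(s['eef_pos'],s['orientation'])
print(proj(c,(.588,-.0505,.09)))
hsv=cv2.cvtColor(c['frame'],cv2.COLOR_BGR2HSV)
c2=dict(c); c2['pose']=c['T_tool_cam']
pts=[]
for v in range(140,200):
    for u in range(370,450):
        h=hsv[v,u]
        if 8<=h[0]<=25 and h[1]>100:
            d=dep(c2,u,v)
            if abs(s['eef_pos'][2]-d[2]-.090)<.0025: pts.append((u,v))
pts=np.array(pts,float); print(len(pts),pts.min(0),pts.max(0),pts.mean(0),cv2.minAreaRect(pts.astype(np.float32)))
u,v=pts.mean(0); rel(c,[('head',u,v,.09)],s)
cv2.imwrite('pics/g.png',cv2.resize(c['frame'][90:240,340:540],None,fx=4,fy=4,interpolation=cv2.INTER_CUBIC))
E
```

```text
time_s: 7.8
eef_pos: [0.6024, -0.1592, 0.256]
orientation: [0.064, 0.998, 0.001, -0.001]
wrist_force: [0.8, -0.2, -3.5]
finger_gap: 0.0137
[ 0.60238213 -0.15915763  0.25595797] [ 6.38335409e-02  9.97959502e-01  1.28117624e-03 -6.85463920e-04]
(np.float64(406.6889155064112), np.float64(167.18671189255986))
164 [399. 162.] [412. 174.] [405.98780488 168.09756098] ((405.5, 168.0), (12.0, 13.0), 90.0)
head tool [0.0268 0.1056 0.166 ] depth-tool [0.0267 0.1049 0.1667] world [ 0.589  -0.0506  0.0903]
```

View pics/g.png

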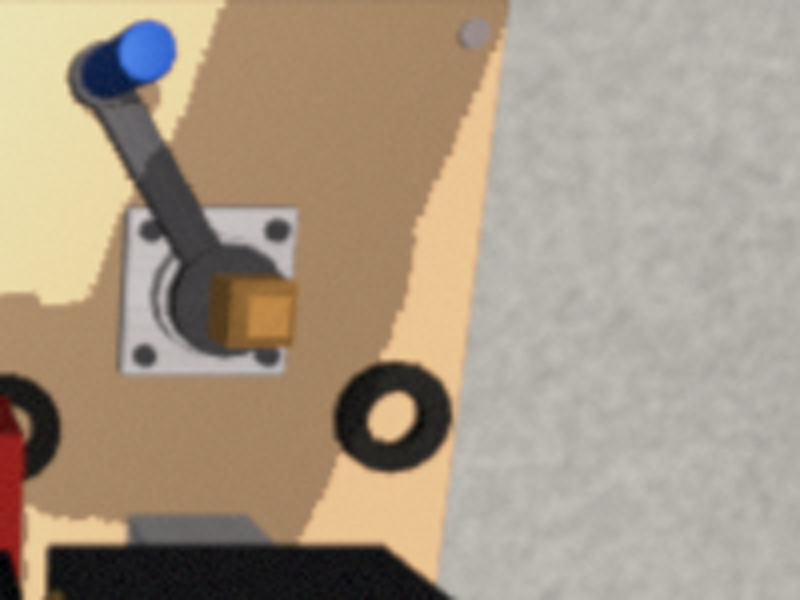

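```bash
python3 - <<'E'
from m import *
c=load('wrist'); g=lambda x,y,z: atz(c,(x+.5)/4-.5+340,(y+.5)/4-.5+90,z)
ang=lambda p,q: np.degrees(np.arctan2(*(q-p)[1::-1]))
P=[g(*p,.022) for p in [(128,207),(298,209),(284,373),(120,372)]]; print(sum(P)/4)
print('pad',ang(P[2],P[1]),ang(P[3],P[0]),ang(P[1],P[0])-90,ang(P[2],P[3])-90,[np.linalg.norm(P[i]-P[i-1]).round(4) for i in range(4)])
a,b=g(508,10,.012),g(440,560,.012); print('board',ang(b,a)+180)
k=g(151,50,.115); h=g(270,317,.09); print(k,h,ang(h,k),np.linalg.norm((k-h)[:2]))
E
```

```text
[ 0.58950912 -0.05070928  0.022     ]
pad 172.76663883710785 172.74544591763268 -187.91114383946336 -187.60823346109987 [np.float64(0.0584), np.float64(0.0595), np.float64(0.0581), np.float64(0.0596)]
board 352.9049655611471
[ 0.51277433 -0.08527253  0.115     ] [ 0.59007231 -0.05007785  0.09      ] -155.51967172710886 0.08493317064909243
```

Stand yaw comes out near -7.4°, and the head is at a tool-relative offset of about (-3,+107) mm. I'm hovering over the head, then checking from the scene camera.

```bash

python3 -m pendant '[[[-0.0015,0.036,0],[0,0,-0.2]],[[-0.0015,0.036,0],[0,0,0]],[[-0.001,0.0355,0],[0,0,0]],[[0,0,-0.03],[0,0,0]],[[0,0,-0.035],[0,0,0]]]'
python3 -m pendant '[[[0,0,-0.030],[0,0,0]],[[0,0,-0.015],[0,0,0]],[[0,0,0],[0,0,0]],[[0,0,0],[0,0,0]]]'
python3 - <<'E'
from m import *
s=sensors.observe(); c=cap('scene'); print(s['eef_pos'],s['wrist_force'])
cv2.imwrite('pics/i.png',cv2.resize(c['frame'][180:330,220:370],None,fx=4,fy=4,interpolation=cv2.INTER_CUBIC))
E
```

```text
time_s: 8.27
eef_pos: [0.6032, -0.048, 0.1923]
orientation: [0.062, 0.998, 0.001, 0.002]
wrist_force: [0.6, -1.2, -3.6]
finger_gap: 0.0139
time_s: 8.6
eef_pos: [0.601, -0.0515, 0.1462]
orientation: [0.065, 0.998, -0.0, -0.001]
wrist_force: [0.6, 0.3, -1.2]
finger_gap: 0.0138
[ 0.60095998 -0.05152589  0.1462071 ] [ 0.59155002  0.26649707 -1.18863664]
```

View pics/i.png

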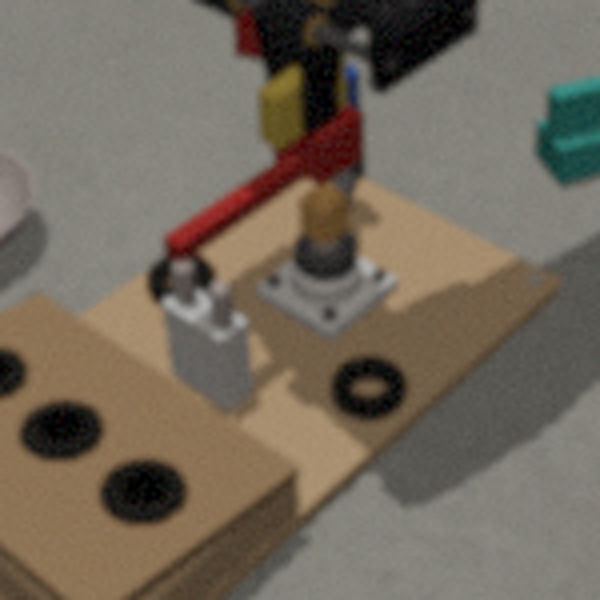

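```bash
python3 - <<'E'
from m import *
c=load('scene'); a=np.radians(-7.35); ex=np.array([np.cos(a),np.sin(a),0]);ey=np.array([-np.sin(a),np.cos(a),0])
H=np.array([.5904,-.0503,0]); 
def s(n,p):
    u,v=proj(c,p); print(n,((u+.5-220)*4).round(1),((v+.5-180)*4).round(1))
z=np.array([0,0,1])
s('tip bottom L',H+.11*ex+.006*ey+.112*z); s('tip bottom R',H+.11*ex-.006*ey+.112*z);s('tip top L',H+.11*ex+.006*ey+.124*z); s('tip top R',H+.11*ex-.006*ey+.124*z)
s('head top',H+.09*z); s('post -y',H+.095*ex-.014*ey+.093*z); s('post +y',H+.095*ex+.014*ey+.093*z)
s('collar front bottom +y',H+.018*ex+.018*ey+.112*z); s('collar front top +y',H+.018*ex+.018*ey+.142*z);
s('collar back bottom +y',H-.018*ex+.018*ey+.112*z)
for i,(X,Y) in enumerate([(.03,.03),(.03,-.03),(-.03,.03),(-.03,-.03)]): s('pad%d'%i,H+X*ex+Y*ey+.022*z)
E
```

```text
tip bottom L 180.3 265.3
tip bottom R 164.1 255.4
tip top L 178.2 247.1
tip top R 161.8 237.3
head top 319.8 191.4
post -y 178.4 262.3
post +y 215.7 285.0
collar front bottom +y 320.6 188.2
collar front top +y 318.6 143.3
collar back bottom +y 364.2 157.4
pad0 327.6 332.2
pad1 251.9 286.8
pad2 395.6 277.8
pad3 320.6 236.3
```

```bash
python3 - <<'E'
from m import *
c=load('scene'); im=cv2.resize(c['frame'][200:260,255:320],None,fx=10,fy=10,interpolation=cv2.INTER_CUBIC); cv2.imwrite('pics/j.png',im)
E
```

```text
(no output)
```

View pics/j.png

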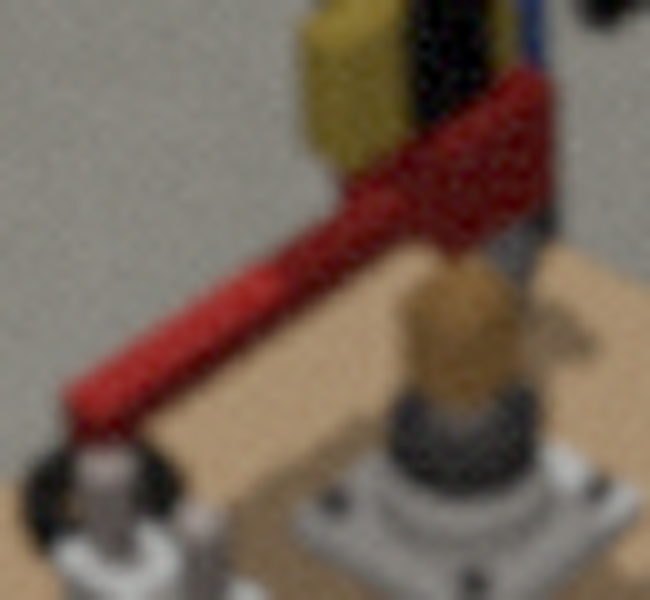

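The zoom shows the tail tip over the -y/left post area within blur, and the offsets agree to a few mm. Now lowering in small steps while watching the force.

```bash

python3 -m pendant '[[[0,0,-0.012],[0,0,0]],[[0,0,-0.006],[0,0,0]],[[0,0,0],[0,0,0]]]'
python3 -m pendant '[[[0,0,-0.003],[0,0,0]],[[0,0,-0.002],[0,0,0]],[[0,0,0],[0,0,0]]]'
python3 -c "
from h import *
print(sensors.observe()['moment'])"
```

```text
time_s: 8.9
eef_pos: [0.6005, -0.0508, 0.1275]
orientation: [0.064, 0.998, 0.0, -0.001]
wrist_force: [0.4, -0.0, -3.3]
finger_gap: 0.0135
time_s: 9.15
eef_pos: [0.6008, -0.0509, 0.1234]
orientation: [0.064, 0.998, 0.0, -0.0]
wrist_force: [-0.2, -0.1, -3.2]
finger_gap: 0.0134
[-0.07462444  0.01381989 -0.05186603]
```

```bash

python3 -m pendant '[[[0,0,-0.002],[0,0,0]],[[0,0,-0.001],[0,0,0]]]'
python3 -m pendant '[[[0,0,-0.002],[0,0,0]],[[0,0,0],[0,0,0]]]'
python3 -m pendant '[[[0,0,-0.002],[0,0,0]],[[0,0,0],[0,0,0]]]'
python3 -c "
from h import *
print(sensors.observe()['moment'])"
```

```text
time_s: 9.32
eef_pos: [0.601, -0.051, 0.1206]
orientation: [0.064, 0.998, 0.0, 0.0]
wrist_force: [-0.5, 0.2, -2.8]
finger_gap: 0.0137
time_s: 9.48
eef_pos: [0.6008, -0.0509, 0.1182]
orientation: [0.064, 0.998, 0.0, -0.0]
wrist_force: [-0.2, 0.4, -2.7]
finger_gap: 0.0137
time_s: 9.65
eef_pos: [0.6008, -0.051, 0.1163]
orientation: [0.064, 0.998, 0.0, -0.0]
wrist_force: [-0.1, -0.5, -2.5]
finger_gap: 0.0138
[0.01322152 0.02365991 0.0886619 ]
```

```bash

python3 -m pendant '[[[0,0,-0.002],[0,0,0]],[[0,0,-0.001],[0,0,0]]]'
python3 -m pendant '[[[0,0,-0.002],[0,0,0]],[[0,0,-0.001],[0,0,0]]]'
python3 -m pendant '[[[0,0,-0.002],[0,0,0]],[[0,0,0],[0,0,0]]]'
python3 -c "
from h import *
print(sensors.observe()['moment'])"
```

```text
time_s: 9.82
eef_pos: [0.6009, -0.051, 0.1134]
orientation: [0.064, 0.998, 0.0, -0.0]
wrist_force: [-1.0, 0.0, -2.3]
finger_gap: 0.0134
time_s: 9.98
eef_pos: [0.6008, -0.0509, 0.1103]
orientation: [0.064, 0.998, 0.0, -0.0]
wrist_force: [-0.3, -0.2, -3.0]
finger_gap: 0.0136
time_s: 10.15
eef_pos: [0.6007, -0.051, 0.1081]
orientation: [0.064, 0.998, 0.0, -0.0]
wrist_force: [0.2, 0.5, -3.5]
finger_gap: 0.0138
[ 0.01546179  0.00231531 -0.04758029]
```

Fits like a glove so far; the underside is at about 74 mm. Continuing to the seat (TCP ≈ 0.1004).

```bash

python3 -m pendant '[[[0,0,-0.003],[0,0,0]],[[0,0,-0.002],[0,0,0]]]'
python3 -m pendant '[[[0,0,-0.002],[0,0,0]],[[0,0,0],[0,0,0]]]'
python3 -m pendant '[[[0,0,-0.001],[0,0,0]],[[0,0,0],[0,0,0]]]'
python3 -c "
from h import *
print(sensors.observe()['moment'])"
```

```text
time_s: 10.32
eef_pos: [0.6009, -0.051, 0.1033]
orientation: [0.064, 0.998, 0.0, -0.0]
wrist_force: [-0.3, -0.1, -3.2]
finger_gap: 0.0135
time_s: 10.48
eef_pos: [0.6006, -0.051, 0.101]
orientation: [0.064, 0.998, -0.0, -0.0]
wrist_force: [0.3, 0.4, -3.5]
finger_gap: 0.0134
time_s: 10.65
eef_pos: [0.601, -0.051, 0.1007]
orientation: [0.064, 0.998, 0.0, 0.0]
wrist_force: [-0.1, -0.0, -1.6]
finger_gap: 0.0137
[0.00342966 0.0308438  0.01051631]
```

```bash

python3 -m pendant '[[[0,0,-0.001],[0,0,0]],[[0,0,0],[0,0,0]]]'
python3 -m pendant '[[[0,0,0],[0,0,0]],[[0,0,0],[0,0,0]],[[0,0,0],[0,0,0]]]' 0.034
python3 -m pendant '[[[0,0,0.020],[0,0,0]],[[0,0,0.040],[0,0,0]],[[0,0,0.040],[0,0,0]],[[0,0,0.0],[0,0,0]]]'
python3 - <<'E'
from m import *
s=sensors.observe(); c=cap('wrist'); c2=dict(c); c2['pose']=c['T_tool_cam']
for v in range(190,300,12): print(v,dep(c2,317,v).round(4), (s['eef_pos'][2]-dep(c2,317,v)[2]).round(4))
cv2.imwrite('pics/k.png',cv2.resize(c['frame'][100:400,120:520],None,fx=2,fy=2))
E
```

```text
time_s: 10.82
eef_pos: [0.6011, -0.0511, 0.1006]
orientation: [0.064, 0.998, 0.0, 0.0]
wrist_force: [-3.3, 0.7, 7.6]
finger_gap: 0.0137
time_s: 11.07
eef_pos: [0.6012, -0.051, 0.0997]
orientation: [0.064, 0.998, 0.0, 0.0]
wrist_force: [0.0, -0.3, -0.4]
finger_gap: 0.0264
time_s: 11.4
eef_pos: [0.604, -0.0521, 0.207]
orientation: [0.065, 0.998, 0.0, 0.005]
wrist_force: [1.6, -0.0, 1.0]
finger_gap: 0.0336
190 [ 0.0186 -0.0009  0.076 ] 0.1311
202 [ 0.0075 -0.0009  0.0766] 0.1304
214 [-0.0038 -0.0008  0.0771] 0.1299
226 [-0.0153 -0.0008  0.0775] 0.1295
238 [-0.0471 -0.0007  0.1286] 0.0784
250 [ 0.0327 -0.001  -0.0845] 0.2915
262 [ 0.0307 -0.001  -0.0884] 0.2954
274 [ 0.0262 -0.001  -0.0873] 0.2944
286 [-0.1263 -0.0006  0.1603] 0.0467
298 [-0.1422 -0.0005  0.1575] 0.0495
```

View pics/k.png

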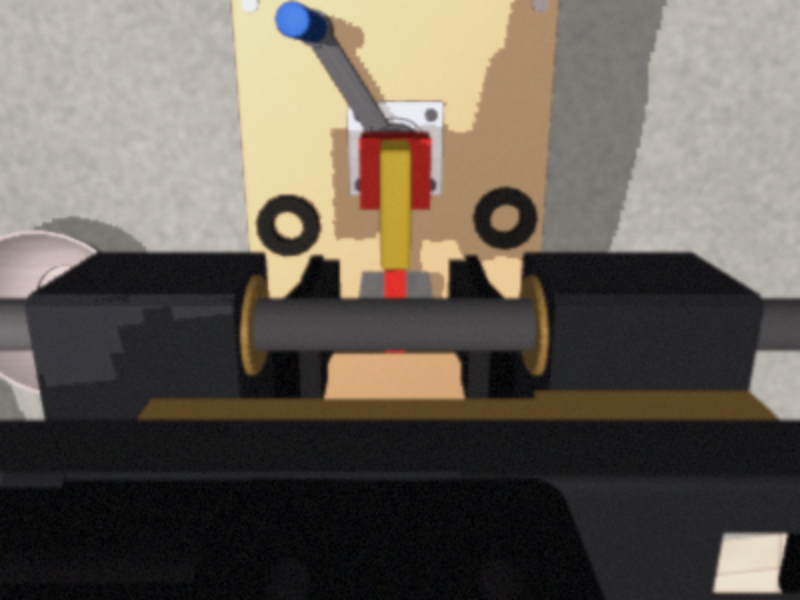

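Key is seated: bar top at 130 mm (66+64), tail centred between the posts. The fit puts the screw axis at (0.5905,-0.0497) and the knob at about (0.513,-0.085). Straddling the knob next.

```bash

python3 -m pendant '[[[-0.0295,-0.0113,0],[0,0,0]],[[-0.0295,-0.0113,0],[0,0,0]],[[-0.0288,-0.0113,0],[0,0,0]],[[0,0,-0.030],[0,0,0]],[[0,0,-0.030],[0,0,0]]]' 0.042
python3 - <<'E'
from m import *
s=sensors.observe(); c=cap('wrist'); print(s['eef_pos'],s['qpos'].round(2))
c2=dict(c); c2['pose']=c['T_tool_cam']; hsv=cv2.cvtColor(c['frame'],cv2.COLOR_BGR2HSV)
m=cv2.inRange(hsv,(100,120,60),(125,255,255)); ys,xs=np.nonzero(m)
q=np.array([dep(c2,u,v) for u,v in zip(xs,ys)]); k=(abs(s['eef_pos'][2]-q[:,2]-.115)<.004)&(abs(q[:,0])<.05)&(abs(q[:,1])<.05)
print(k.sum(),q[k].mean(0),q[k].min(0),q[k].max(0))
E
```

```text
time_s: 11.87
eef_pos: [0.5132, -0.0849, 0.1406]
orientation: [0.065, 0.998, 0.002, 0.003]
wrist_force: [0.9, 2.0, -0.5]
finger_gap: 0.0419
[ 0.51322476 -0.08492762  0.14058642] [-0.73  0.22  0.92  1.88 -0.2   1.13  1.7 ]
316 [ 0.00230171 -0.00112575  0.02546672] [-0.00489761 -0.00806385  0.02345139] [0.00841422 0.00645279 0.02928345]
```

```bash

python3 -m pendant '[[[0,0,-0.030],[0,0,0]],[[-0.001,0,-0.025],[0,0,0]],[[-0.001,0,-0.009],[0,0,0]],[[0,0,0],[0,0,0]]]' 0.042
python3 -m pendant '[[[0,0,0],[0,0,0]],[[0,0,0],[0,0,0]],[[0,0,0],[0,0,0]],[[0,0,0],[0,0,0]]]' 0.022 20
python3 - <<'E'
import numpy as np
a=np.array([.5905,-.0497]);p=None
for t in range(0,92,4):
    th=np.radians(204.5-t); q=a+.085*np.array([np.cos(th),np.sin(th)])
    print(t,q.round(4), None if p is None else ((q-p)*1000).round(1)); p=q
E
```

```text
time_s: 12.25
eef_pos: [0.5094, -0.0849, 0.0738]
orientation: [0.064, 0.998, -0.001, -0.002]
wrist_force: [-0.1, -0.4, 0.5]
finger_gap: 0.0419
time_s: 12.58
eef_pos: [0.5119, -0.0849, 0.0767]
orientation: [0.064, 0.998, 0.0, 0.001]
wrist_force: [0.3, 0.1, -0.4]
finger_gap: 0.025
0 [ 0.5132 -0.0849] None
4 [ 0.5109 -0.0795] [-2.3  5.5]
8 [ 0.509  -0.0738] [-1.9  5.6]
12 [ 0.5075 -0.0681] [-1.5  5.7]
16 [ 0.5064 -0.0623] [-1.1  5.8]
20 [ 0.5058 -0.0564] [-0.7  5.9]
24 [ 0.5055 -0.0504] [-0.3  5.9]
28 [ 0.5057 -0.0445] [0.2 5.9]
32 [ 0.5062 -0.0386] [0.6 5.9]
36 [ 0.5072 -0.0328] [1.  5.9]
40 [ 0.5086 -0.027 ] [1.4 5.8]
44 [ 0.5104 -0.0213] [1.8 5.7]
48 [ 0.5125 -0.0158] [2.2 5.5]
52 [ 0.5151 -0.0105] [2.6 5.4]
56 [ 0.518  -0.0053] [2.9 5.2]
60 [ 5.213e-01 -3.000e-04] [3.3 4.9]
64 [0.5249 0.0044] [3.6 4.7]
68 [0.5288 0.0088] [3.9 4.4]
72 [0.5331 0.013 ] [4.2 4.2]
76 [0.5376 0.0168] [4.5 3.9]
80 [0.5424 0.0204] [4.8 3.5]
84 [0.5474 0.0235] [5.  3.2]
88 [0.5526 0.0264] [5.2 2.8]
```

```bash

python3 -m pendant '[[[-0.001,0.0055,0],[0,0,0]],[[-0.0019,0.0056,0],[0,0,0]],[[-0.0015,0.0057,0],[0,0,0]],[[-0.0011,0.0058,0],[0,0,0]],[[-0.0007,0.0059,0],[0,0,0]]]'
python3 -m pendant '[[[-0.0003,0.0059,0],[0,0,0]],[[0.0002,0.0059,0],[0,0,0]],[[0.0006,0.0059,0],[0,0,0]]]'
python3 -m pendant '[[[0.0005,0.003,0],[0,0,-2]],[[0.0005,0.003,0],[0,0,-2]]]'
```

```text
time_s: 13.0
eef_pos: [0.5046, -0.0556, 0.0756]
orientation: [0.064, 0.998, 0.0, -0.0]
wrist_force: [-0.4, -1.7, 1.2]
finger_gap: 0.0223
time_s: 13.25
eef_pos: [0.5054, -0.0379, 0.0756]
orientation: [0.064, 0.998, 0.0, -0.0]
wrist_force: [-0.8, -1.9, 1.1]
finger_gap: 0.0218
time_s: 13.42
eef_pos: [0.5066, -0.0319, 0.0756]
orientation: [0.1, 0.995, 0.0, 0.0]
wrist_force: [-0.5, -2.6, 0.9]
finger_gap: 0.0219
```

```bash

python3 -m pendant '[[[0.0007,0.0029,0],[0,0,-2]],[[0.0007,0.0029,0],[0,0,-2]]]' | grep -v finger
python3 -m pendant '[[[0.0009,0.0028,0],[0,0,-2]],[[0.0009,0.0028,0],[0,0,-2]]]'| grep -v finger
python3 -m pendant '[[[0.0011,0.0028,0],[0,0,-2]],[[0.0011,0.0028,0],[0,0,-2]]]'| grep -v finger
```

```text
time_s: 13.58
eef_pos: [0.508, -0.0263, 0.0756]
orientation: [0.135, 0.991, 0.0, 0.0]
wrist_force: [-0.3, -1.2, 0.2]
time_s: 13.75
eef_pos: [0.5097, -0.0207, 0.0755]
orientation: [0.169, 0.986, 0.0, -0.0]
wrist_force: [-0.2, -1.3, -0.1]
time_s: 13.92
eef_pos: [0.5119, -0.0151, 0.0755]
orientation: [0.203, 0.979, 0.0, -0.0]
wrist_force: [-1.2, -1.4, -0.2]
```

```bash

python3 -m pendant '[[[0.0013,0.0027,0],[0,0,-2]],[[0.0013,0.0027,0],[0,0,-2]]]' | grep -v finger
python3 -m pendant '[[[0.0015,0.0026,0],[0,0,-2]],[[0.0015,0.0026,0],[0,0,-2]]]'| grep -v finger
python3 -m pendant '[[[0.0016,0.0025,0],[0,0,-2]]]'| grep -v finger
```

```text
time_s: 14.08
eef_pos: [0.5145, -0.0096, 0.0755]
orientation: [0.237, 0.971, 0.0, -0.0]
wrist_force: [-0.4, -1.6, 0.1]
time_s: 14.25
eef_pos: [0.5172, -0.0049, 0.0754]
orientation: [0.271, 0.963, -0.0, -0.0]
wrist_force: [-1.3, -2.4, 1.5]
time_s: 14.33
eef_pos: [0.5188, -0.0024, 0.0754]
orientation: [0.288, 0.958, -0.0, -0.0]
wrist_force: [-2.0, -3.1, 1.5]
```

Force went from 1.5 to 3.7 N, so the nut is bearing. Now taking up the play in small steps.

```bash

python3 -m pendant '[[[0.0008,0.0012,0],[0,0,-1]]]' | grep -v finger
python3 -m pendant '[[[0.0008,0.0012,0],[0,0,-1]]]' | grep force
python3 -m pendant '[[[0.0009,0.0012,0],[0,0,-1]]]' | grep force
python3 -m pendant '[[[0.0009,0.0012,0],[0,0,-1]]]' | grep -v finger
```

```text
time_s: 14.42
eef_pos: [0.5198, -0.0009, 0.0754]
orientation: [0.296, 0.955, -0.0, -0.0]
wrist_force: [-0.8, -1.9, 1.5]
wrist_force: [-1.4, -3.9, 1.8]
wrist_force: [-2.1, -3.6, 1.7]
time_s: 14.67
eef_pos: [0.5222, 0.0022, 0.0755]
orientation: [0.321, 0.947, -0.0, -0.0]
wrist_force: [-1.8, -3.2, 0.1]
```

```bash

python3 -m pendant '[[[0.0009,0.0012,0],[0,0,-1]]]' | grep force
python3 -m pendant '[[[0.0009,0.0011,0],[0,0,-1]]]' | grep force
python3 -m pendant '[[[0.0009,0.0011,0],[0,0,-1]]]' | grep -v finger
```

```text
wrist_force: [-2.9, -3.8, 2.1]
wrist_force: [-3.9, -4.3, 1.9]
time_s: 14.92
eef_pos: [0.5246, 0.0052, 0.0754]
orientation: [0.346, 0.938, -0.0, -0.0]
wrist_force: [-4.7, -5.8, 2.6]
```

```bash

python3 -m pendant '[[[0.0006,0.0008,0],[0,0,-0.7]]]' | grep force
python3 -m pendant '[[[0.0006,0.0008,0],[0,0,-0.7]]]' | grep -v finger
```

```text
wrist_force: [-4.0, -5.5, 2.4]
time_s: 15.08
eef_pos: [0.5256, 0.0064, 0.0753]
orientation: [0.358, 0.934, -0.001, -0.001]
wrist_force: [-4.5, -5.2, 2.2]
```

```bash

python3 -m pendant '[[[0.0007,0.0008,0],[0,0,-0.7]],[[0,0,0],[0,0,0]]]' | grep -v finger
python3 -m pendant '[[[0.0007,0.0008,0],[0,0,-0.7]],[[0,0,0],[0,0,0]]]' | grep -v finger
```

```text
time_s: 15.25
eef_pos: [0.5263, 0.0072, 0.0753]
orientation: [0.363, 0.932, -0.001, -0.001]
wrist_force: [-5.1, -6.0, 2.8]
time_s: 15.42
eef_pos: [0.5268, 0.0078, 0.0752]
orientation: [0.369, 0.929, -0.001, -0.001]
wrist_force: [-6.4, -6.7, 1.6]
```

```bash

python3 -m pendant '[[[0.0007,0.0007,0],[0,0,-0.7]],[[0,0,0],[0,0,0]]]' | grep -v finger
```

```text
time_s: 15.58
eef_pos: [0.5274, 0.0084, 0.0752]
orientation: [0.375, 0.927, -0.001, -0.001]
wrist_force: [-6.0, -5.8, 2.5]
```

```bash

python3 -m pendant '[[[0.0007,0.0007,0],[0,0,-0.7]],[[0,0,0],[0,0,0]]]' | grep -v finger
python3 -m pendant '[[[0.0007,0.0007,0],[0,0,-0.7]],[[0,0,0],[0,0,0]]]' | grep -v finger
```

```text
time_s: 15.75
eef_pos: [0.528, 0.009, 0.0752]
orientation: [0.38, 0.925, -0.001, -0.001]
wrist_force: [-7.2, -6.7, 2.5]
time_s: 15.92
eef_pos: [0.5286, 0.0096, 0.0751]
orientation: [0.386, 0.922, -0.001, -0.001]
wrist_force: [-7.3, -6.9, 3.5]
```

```bash

python3 -m pendant '[[[0.0007,0.0007,0],[0,0,-0.7]],[[0,0,0],[0,0,0]]]' | grep -v finger
python3 -m pendant '[[[0,0,0],[0,0,0]]]' | grep force
```

```text
time_s: 16.08
eef_pos: [0.5291, 0.0102, 0.0751]
orientation: [0.392, 0.92, -0.001, -0.001]
wrist_force: [-7.4, -7.2, 2.9]
wrist_force: [-6.7, -6.2, 3.3]
```

```bash

python3 -m pendant '[[[0.0008,0.0007,0],[0,0,-0.7]],[[0,0,0],[0,0,0]]]' | grep -v finger
python3 -m pendant '[[[0.0008,0.0007,0],[0,0,-0.7]],[[0,0,0],[0,0,0]]]' | grep force
python3 -m pendant '[[[0,0,0],[0,0,0]]]' | grep force
```

```text
time_s: 16.33
eef_pos: [0.5298, 0.0109, 0.0751]
orientation: [0.397, 0.918, -0.001, -0.001]
wrist_force: [-7.8, -7.7, 4.0]
wrist_force: [-9.0, -7.0, 4.7]
wrist_force: [-8.6, -7.7, 2.6]
```

```bash

python3 -m pendant '[[[0.0007,0.0006,0],[0,0,-0.6]],[[0,0,0],[0,0,0]]]' | grep -v finger
python3 -m pendant '[[[0,0,0],[0,0,0]]]' | grep force
python3 -m pendant '[[[0,0,0],[0,0,0]]]' | grep force
```

```text
time_s: 16.75
eef_pos: [0.531, 0.012, 0.075]
orientation: [0.408, 0.913, -0.001, -0.001]
wrist_force: [-8.7, -7.2, 3.9]
wrist_force: [-9.0, -7.5, 4.2]
wrist_force: [-9.1, -7.7, 4.1]
```

```bash

python3 -m pendant '[[[0.0008,0.0007,0],[0,0,-0.6]],[[0,0,0],[0,0,0]]]' | grep -v finger
python3 -m pendant '[[[0,0,0],[0,0,0]]]' | grep force
```

```text
time_s: 17.08
eef_pos: [0.5317, 0.0126, 0.0749]
orientation: [0.413, 0.911, -0.002, -0.001]
wrist_force: [-10.8, -7.8, 4.9]
wrist_force: [-9.0, -8.4, 4.6]
```

```bash

python3 -m pendant '[[[0.0005,0.0004,0],[0,0,-0.3]],[[0,0,0],[0,0,0]]]' | grep -v finger
python3 -m pendant '[[[0,0,0],[0,0,0]]]' | grep force
python3 -m pendant '[[[0,0,0],[0,0,0]]]'
```

```text
time_s: 17.33
eef_pos: [0.5321, 0.0129, 0.0749]
orientation: [0.415, 0.91, -0.002, -0.002]
wrist_force: [-9.4, -7.7, 4.9]
wrist_force: [-9.8, -7.7, 4.7]
time_s: 17.5
eef_pos: [0.532, 0.0129, 0.0749]
orientation: [0.415, 0.91, -0.002, -0.002]
wrist_force: [-10.9, -8.4, 5.1]
finger_gap: 0.0224
```

```bash

python3 -m pendant '[[[0.0006,0.0005,0],[0,0,-0.3]],[[0,0,0],[0,0,0]]]' | grep force
python3 -m pendant '[[[0,0,0],[0,0,0]]]' | grep force
python3 -m pendant '[[[0,0,0],[0,0,0]]]'
python3 -c "
from h import *
print(sensors.observe()['qpos'].round(2))"
```

```text
wrist_force: [-10.1, -8.0, 3.9]
wrist_force: [-10.5, -7.7, 4.6]
time_s: 17.83
eef_pos: [0.5325, 0.0133, 0.0749]
orientation: [0.417, 0.909, -0.002, -0.002]
wrist_force: [-8.8, -8.3, 5.0]
finger_gap: 0.0224
[-0.93  0.41  0.98  1.91 -0.39  1.04  0.93]
```

```bash

python3 -m pendant '[[[0.0007,0.0006,0],[0,0,-0.3]],[[0,0,0],[0,0,0]]]' | grep force
python3 -m pendant '[[[0,0,0],[0,0,0]]]' | grep force
python3 -m pendant '[[[0,0,0],[0,0,0]]]' | grep force
python3 -m pendant '[[[0,0,0],[0,0,0]]]' | grep force
```

```text
wrist_force: [-11.3, -8.8, 4.9]
wrist_force: [-9.9, -8.7, 5.3]
wrist_force: [-11.4, -8.1, 5.7]
wrist_force: [-10.1, -8.2, 4.8]
```

Tangential push averages about 13.6 N, so the nut is tight. Releasing the knob, lifting, and returning over the key.

```bash

python3 -m pendant '[[[0,0,0],[0,0,0]],[[0,0,0],[0,0,0]],[[0,0,0],[0,0,0]],[[0,0,0],[0,0,0]]]' 0.046
python3 -m pendant '[[[0,0,0.015],[0,0,0]],[[0,0,0.035],[0,0,0]],[[0,0,0.035],[0,0,0]],[[0,0,0.035],[0,0,0]],[[0.01,-0.01,0],[0,0,7]]]'
python3 -m pendant '[[[0.01,-0.01,0],[0,0,7]],[[0.01,-0.01,0],[0,0,7]],[[0.01,-0.01,0],[0,0,7]],[[0.01,-0.01,0],[0,0,7]],[[0.01,-0.01,0],[0,0,7]]]'
python3 -m pendant '[[[0,0,0],[0,0,0]],[[0,0,0],[0,0,0]]]'
```

```text
time_s: 18.58
eef_pos: [0.5351, 0.0154, 0.0754]
orientation: [0.419, 0.908, -0.0, -0.0]
wrist_force: [-1.4, -1.9, 1.0]
finger_gap: 0.0407
time_s: 19.0
eef_pos: [0.5482, 0.0094, 0.2017]
orientation: [0.363, 0.932, 0.004, 0.003]
wrist_force: [0.9, 0.4, -0.2]
finger_gap: 0.0458
time_s: 19.42
eef_pos: [0.5965, -0.0436, 0.1956]
orientation: [0.062, 0.998, 0.001, 0.001]
wrist_force: [-0.3, 0.7, -0.0]
finger_gap: 0.0458
time_s: 19.58
eef_pos: [0.5958, -0.0442, 0.1955]
orientation: [0.067, 0.998, 0.0, 0.0]
wrist_force: [-1.1, 1.0, -0.6]
finger_gap: 0.0459
```

```bash

python3 -m pendant '[[[0.005,-0.0068,0],[0,0,-0.3]],[[0,0,0],[0,0,0]],[[0,0,0],[0,0,0]]]'
python3 - <<'E'
from m import *
s=sensors.observe(); c=cap('wrist'); print(s['eef_pos'],s['orientation'])
c2=dict(c); c2['pose']=c['T_tool_cam']; hsv=cv2.cvtColor(c['frame'],cv2.COLOR_BGR2HSV)
m=cv2.inRange(hsv,(20,120,60),(35,255,255)); ys,xs=np.nonzero(m)
q=np.array([dep(c2,u,v) for u,v in zip(xs,ys)]); k=(abs(s['eef_pos'][2]-q[:,2]-.130)<.004)&(abs(q[:,0])<.05)&(abs(q[:,1])<.03); y=q[k]
print(k.sum(),(s['eef_pos'][2]-y[:,2]).mean(),y.min(0),y.max(0))
for a in np.arange(-.024,.03,.008):
    t=y[(y[:,0]>a)&(y[:,0]<a+.008)]
    if len(t): print(round(a+.004,3),t[:,1].min().round(4),t[:,1].max().round(4))
m=cv2.inRange(hsv,(100,120,60),(125,255,255)); ys,xs=np.nonzero(m)
q=np.array([dep(c2,u,v) for u,v in zip(xs,ys)]); k=(abs(s['eef_pos'][2]-q[:,2]-.115)<.004)&(abs(q[:,0])<.1)&(abs(q[:,1])<.1)
if k.any(): w=s['eef_pos']+R.from_quat(s['orientation']).as_matrix()@(q[k].mean(0)+[0,.0009,0]); print('knob',k.sum(),w)
E
```

```text
time_s: 19.83
eef_pos: [0.6005, -0.0508, 0.1956]
orientation: [0.069, 0.998, 0.0, 0.0]
wrist_force: [-0.4, 1.0, 1.0]
finger_gap: 0.046
[ 0.60045664 -0.05076791  0.19560661] [6.86161154e-02 9.97643130e-01 9.03502510e-05 7.51740406e-05]
967 0.13019613614571593 [-0.02691405 -0.00791936  0.06349239] [0.02858045 0.00529309 0.06958009]
-0.02 -0.0079 0.0045
-0.012 -0.0078 0.0053
-0.004 -0.0078 0.0053
0.004 -0.0077 0.0052
0.012 -0.0077 0.0051
0.02 -0.0077 0.005
0.028 -0.0076 0.005
knob 269 [0.5237969  0.00260907 0.11517286]
```

```bash
python3 - <<'E'
from m import *
c=load('wrist'); cv2.imwrite('pics/l.png',cv2.resize(c['frame'][60:310,200:460],None,fx=3,fy=2.4,interpolation=cv2.INTER_CUBIC))
for p in [(.5238,.0026,.115),(.535,.016,.115)]: u,v=proj(c,p); print(((u-200)*3,(v-60)*2.4))
E
```

```text
(np.float64(506.4205306020972), np.float64(127.50453674095516))
(np.float64(557.393283961829), np.float64(155.1831283782645))
```

View pics/l.png

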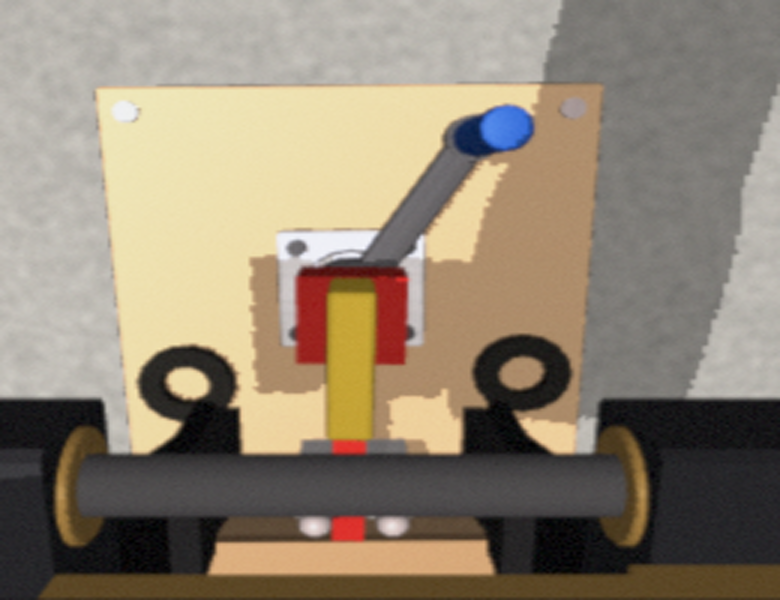

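Crop l shows the key still seated with its tail (348,490) between the posts, and the lever parked at knob (505,128). The 11 mm gap from my last pushing position matches finger and arm give under 13 N, plus my sign slip on the pad offset. Knob travel past bearing is 0.18 rad, which equals play plus about 0.05. Now re-gripping the key.

```bash

python3 -m pendant '[[[0,0,-0.030],[0,0,0]],[[0,0,-0.035],[0,0,0]],[[0,0,-0.02],[0,0,0]],[[0,0,-0.009],[0,0,0]],[[0,0,0],[0,0,0]]]'
python3 -m pendant '[[[0,0,0],[0,0,0]],[[0,0,0],[0,0,0]],[[0,0,0],[0,0,0]],[[0,0,0],[0,0,0]],[[0,0,0],[0,0,0]]]' 0 60
python3 -m pendant '[[[0,0,0],[0,0,0]],[[0,0,0],[0,0,0]],[[0,0,0],[0,0,0]],[[0,0,0],[0,0,0]],[[0,0,0],[0,0,0]]]'
python3 -m pendant '[[[0,0,0.001],[0,0,0]],[[0,0,0.001],[0,0,0]],[[0,0,0],[0,0,0]]]'
```

```text
time_s: 20.3
eef_pos: [0.5992, -0.0504, 0.0999]
orientation: [0.068, 0.998, -0.0, -0.002]
wrist_force: [0.2, -0.5, 1.1]
finger_gap: 0.046
time_s: 20.72
eef_pos: [0.6009, -0.051, 0.1024]
orientation: [0.068, 0.998, 0.0, 0.001]
wrist_force: [0.2, 1.1, -0.9]
finger_gap: 0.0203
time_s: 21.13
eef_pos: [0.6006, -0.051, 0.102]
orientation: [0.068, 0.998, 0.0, 0.0]
wrist_force: [-1.0, 1.8, 5.0]
finger_gap: 0.0137
time_s: 21.38
eef_pos: [0.6003, -0.0509, 0.1023]
orientation: [0.068, 0.998, -0.0, -0.0]
wrist_force: [6.4, -0.9, -12.9]
finger_gap: 0.0135
```

```bash

for i in 1; do python3 -m pendant '[[[0,0,0.001],[0,0,0]],[[0,0,0.001],[0,0,0]],[[0,0,0],[0,0,0]]]'; done
python3 -m pendant '[[[0,0,0.001],[0,0,0]],[[0,0,0.001],[0,0,0]],[[0,0,0],[0,0,0]]]'
python3 -c "
from h import *
print(sensors.observe()['moment'])"
```

```text
time_s: 21.63
eef_pos: [0.6002, -0.0508, 0.1039]
orientation: [0.068, 0.998, -0.001, -0.0]
wrist_force: [7.3, -1.3, -17.0]
finger_gap: 0.014
time_s: 21.88
eef_pos: [0.6002, -0.0508, 0.1061]
orientation: [0.068, 0.998, -0.0, -0.0]
wrist_force: [6.8, -1.3, -15.8]
finger_gap: 0.0136
[-0.25884938 -1.85486202 -0.21471522]
```

```bash

python3 -m pendant '[[[0,0,0.0015],[0,0,0]],[[0,0,0.0015],[0,0,0]],[[0,0,0.0015],[0,0,0]],[[0,0,0],[0,0,0]]]'
python3 -m pendant '[[[0,0,0.0015],[0,0,0]],[[0,0,0.0015],[0,0,0]],[[0,0,0.0015],[0,0,0]],[[0,0,0],[0,0,0]]]'
python3 - <<'E'
from m import *
s=sensors.observe(); c=cap('wrist'); c2=dict(c); c2['pose']=c['T_tool_cam']; print(s['moment'])
for v in (212,216,285): print(dep(c2,317,v).round(4))
E
```

```text
time_s: 22.22
eef_pos: [0.6003, -0.0509, 0.111]
orientation: [0.068, 0.998, -0.0, -0.0]
wrist_force: [5.4, -0.2, -11.2]
finger_gap: 0.0135
time_s: 22.55
eef_pos: [0.6004, -0.0509, 0.1164]
orientation: [0.068, 0.998, -0.0, -0.0]
wrist_force: [4.1, 0.1, -8.0]
finger_gap: 0.0136
[ 0.02504147 -0.84504385 -0.12943945]
[ 0.0283 -0.0009 -0.0273]
[ 0.0261 -0.0009 -0.0271]
[-0.0125 -0.0009 -0.0285]
```

```bash

python3 -m pendant '[[[0,0,0.0015],[0,0,0]],[[0,0,0.0015],[0,0,0]],[[0,0,0.002],[0,0,0]],[[0,0,0.002],[0,0,0]],[[0,0,0.002],[0,0,0]]]'
python3 -m pendant '[[[0,0,0.002],[0,0,0]],[[0,0,0.003],[0,0,0]],[[0,0,0.004],[0,0,0]],[[0,0,0.006],[0,0,0]],[[0,0,0.01],[0,0,0]]]'
python3 -m pendant '[[[0,0,0.02],[0,0,0]],[[0,0,0.02],[0,0,0]],[[-0.01,-0.02,0.01],[0,0,0]],[[-0.0165,-0.033,0],[0,0,0]],[[-0.0165,-0.033,0],[0,0,0]]]'
python3 -m pendant '[[[-0.0165,-0.033,0],[0,0,0]],[[-0.0165,-0.033,0],[0,0,0]],[[-0.0165,-0.033,0],[0,0,0]],[[-0.0165,-0.033,0],[0,0,0]],[[-0.0165,-0.033,0],[0,0,0]]]'
```

```text
time_s: 23.02
eef_pos: [0.6002, -0.0511, 0.126]
orientation: [0.068, 0.998, 0.0, -0.0]
wrist_force: [0.4, -0.1, -2.5]
finger_gap: 0.0136
time_s: 23.43
eef_pos: [0.6, -0.051, 0.1507]
orientation: [0.068, 0.998, -0.0, -0.001]
wrist_force: [-0.3, 0.4, -2.4]
finger_gap: 0.0137
time_s: 23.85
eef_pos: [0.5577, -0.1373, 0.2021]
orientation: [0.067, 0.998, 0.0, 0.001]
wrist_force: [0.3, -1.1, -2.6]
finger_gap: 0.0134
time_s: 24.27
eef_pos: [0.474, -0.3035, 0.2017]
orientation: [0.068, 0.998, 0.0, 0.001]
wrist_force: [0.8, -0.5, -3.0]
finger_gap: 0.0136
```

```bash

python3 -m pendant '[[[-0.008,-0.0145,-0.01],[0,0,0]],[[0,0,-0.035],[0,0,0]],[[0,0,-0.035],[0,0,0]],[[0,0,-0.035],[0,0,0]],[[0,0,-0.025],[0,0,0]]]'
python3 -m pendant '[[[0,0,-0.012],[0,0,0]],[[0,0,-0.006],[0,0,0]],[[0,0,0],[0,0,0]],[[0,0,-0.002],[0,0,0]],[[0,0,0],[0,0,0]]]'
```

```text
time_s: 24.68
eef_pos: [0.4663, -0.3161, 0.0587]
orientation: [0.068, 0.998, 0.0, -0.001]
wrist_force: [0.5, -0.0, -3.0]
finger_gap: 0.0136
time_s: 25.1
eef_pos: [0.4679, -0.317, 0.042]
orientation: [0.068, 0.998, -0.0, 0.001]
wrist_force: [0.0, 0.7, -3.4]
finger_gap: 0.0138
```

```bash

python3 -m pendant '[[[0,0,-0.002],[0,0,0]],[[0,0,-0.001],[0,0,0]],[[0,0,0],[0,0,0]]]'
python3 -m pendant '[[[0,0,-0.001],[0,0,0]],[[0,0,-0.001],[0,0,0]],[[0,0,0],[0,0,0]]]'
```

```text
time_s: 25.35
eef_pos: [0.4671, -0.3164, 0.0379]
orientation: [0.068, 0.998, 0.0, 0.0]
wrist_force: [0.2, -0.1, -2.9]
finger_gap: 0.0138
time_s: 25.6
eef_pos: [0.467, -0.3166, 0.0361]
orientation: [0.068, 0.998, 0.0, 0.0]
wrist_force: [-3.3, 2.2, 5.5]
finger_gap: 0.0139
```

Contact with the table, so I'm releasing slowly, lifting and checking.

```bash

python3 -m pendant '[[[0,0,0],[0,0,0]],[[0,0,0],[0,0,0]],[[0,0,0],[0,0,0]],[[0,0,0],[0,0,0]],[[0,0,0],[0,0,0]]]' 0.036
python3 -m pendant '[[[0,0,0.02],[0,0,0]],[[0,0,0.04],[0,0,0]],[[0,0,0.04],[0,0,0]],[[0,0,0.04],[0,0,0]],[[0,0,0.04],[0,0,0]]]'
python3 -m pendant '[[[-0.02,-0.03,0.02],[0,0,0]],[[0,0,0],[0,0,0]],[[0,0,0],[0,0,0]]]'
python3 - <<'E'
from m import *
c=cap('top'); cv2.imwrite('pics/n.png',cv2.resize(c['frame'][100:300,140:500],None,fx=2.2,fy=2.2))
a=cap('scene')['frame']; cv2.imwrite('pics/o.png',a[120:360,130:490])
E
```

```text
time_s: 26.02
eef_pos: [0.4669, -0.3166, 0.0356]
orientation: [0.068, 0.998, -0.0, 0.0]
wrist_force: [-0.2, -0.3, 0.0]
finger_gap: 0.0339
time_s: 26.43
eef_pos: [0.4664, -0.3166, 0.2174]
orientation: [0.068, 0.998, 0.0, -0.0]
wrist_force: [2.0, 0.8, -0.4]
finger_gap: 0.0359
time_s: 26.68
eef_pos: [0.4461, -0.3485, 0.2371]
orientation: [0.069, 0.998, -0.0, 0.001]
wrist_force: [-0.0, 0.6, -1.9]
finger_gap: 0.036
```

View pics/n.png

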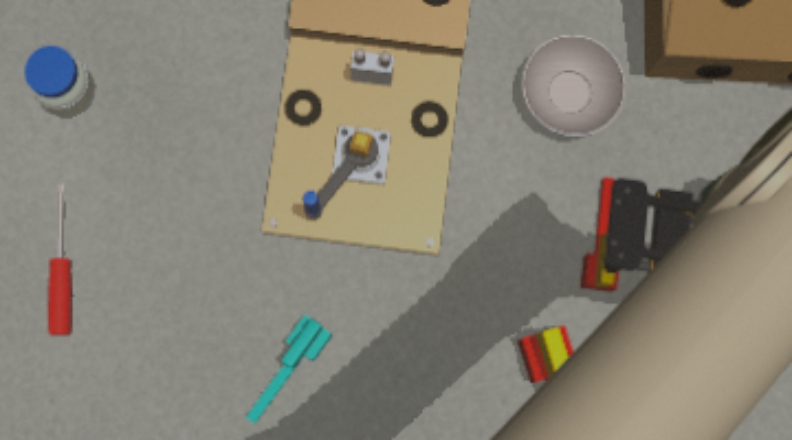

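```bash
python3 - <<'E'
from m import *
t=load('top'); hsv=cv2.cvtColor(t['frame'],cv2.COLOR_BGR2HSV)
m=cv2.inRange(hsv,(100,120,60),(125,255,255)); ys,xs=np.nonzero(m); q=np.array([dep(t,u,v) for u,v in zip(xs,ys)])
k=(abs(q[:,2]-.115)<.006)&(abs(q[:,0]-.52)<.05)&(abs(q[:,1])<.06); w=q[k].mean(0); h=np.array([.586,-.0502]); print('knob',k.sum(),w,np.degrees(np.arctan2(w[1]-h[1],w[0]-h[0])))
s=sensors.observe(); c=cap('wrist'); hsv=cv2.cvtColor(c['frame'],cv2.COLOR_BGR2HSV)
m=cv2.inRange(hsv,(20,120,60),(35,255,255)); ys,xs=np.nonzero(m); q=np.array([dep(c,u,v) for u,v in zip(xs,ys)])
k=(np.hypot(q[:,0]-.467,q[:,1]+.317)<.05)&(q[:,2]>.055)&(q[:,2]<.075); print('bar',k.sum(),q[k].mean(0),q[k][:,2].std(),q[k].min(0),q[k].max(0))
E
```

```text
knob 31 [0.52101384 0.0019724  0.11493608] 141.2416932048561
bar 494 [ 0.46443374 -0.31796458  0.06388204] 0.001762979828395328 [ 0.43758347 -0.32726984  0.05523897] [ 0.49383906 -0.30861562  0.06596577]
```

Knob unchanged at 141° world, and the key is flat on the table with its bar top at 64 mm. Handing in.

```bash
python3 -c "
from bench import env
print(env.close_job())"
```

```text
the job is handed in; nothing more can be done
None
```

The tilt screw is locked and the job is handed in at about 27 s of the 72 s allowed. I have no verdict, because handing in reports none.

**What I did**
- I dropped the small red key over the brass head with its tail between the posts. Its bar top read 130 mm, which means fully seated.
- I swung the lever clockwise until the nut bore, then tightened it to about 13.6 N at the knob. No reading came near 20 N.
- I lifted the key off slowly against about 15 N of binding. It now lies flat on the table where it started, released, with the arm clear.

**Last checks**
- The knob stayed at about 141° (world) after the key came off; it read 142° before.
- The key's bar top is at 64 mm, so it lies flat.
- In the last top view, the screwdriver, jar, dish, both grommets and the turquoise key looked undisturbed. The can was outside that crop and the arm hid part of the large red key, so I could not check those two.

**What went wrong or stayed uncertain**
- **First grip:** the fingers closed during the lift and caught only the tip of the bar, so I set the key down and gripped it again. That set-down pressed on the table with about 48 N at the wrist.
- **Lever after release:** the knob came to rest about 11 mm short of where my pushing position put it. I took this to be give in the fingers and arm, since its travel past bearing fits the play plus about 0.05 rad of preload. I did not push again to confirm it.
- **Screw turn:** I could not measure it directly. The head's flats looked aligned in the last view.

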